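# Dig the clamping fork out of the parts bin

## Task

In the grey parts bin a flat steel clamping fork lies under a lidded canister and a black right-angle clamp. Set both aside inside the bin, clear of the fork and without dragging the fork about; when both are let go, lift the fork out and lay it flat in the shallow metal tray. Drop nothing, leave the canister and the clamp in the bin, and do not knock over the mug or the bottle.

Things in the scene. Friction and masses are not known exactly. Their poses are not given: they have to be found in the camera images.
- bin: grey plastic open parts bin, 228 (x) x 248 (y) x 45 mm high, walls and floor 4 mm thick, stands firmly and does not move. Origin: centre of its underside, z up. The fork lies on the -x half of its floor, the steel post along the +x wall; between them the floor is free (about x = 0 to 85 mm, at any y within +-115 mm).
- tray: empty shallow dark steel tray, 158 (x) x 216 (y) x 14 mm high, floor and walls 3 mm thick, does not move; bin and tray may change sides. Origin: centre of its underside, z up; long side along y.
- fork: flat steel clamping fork, 42 (x) x 110 (y) x 8 mm thick (z), 0.11 to 0.22 kg, lying on the bin floor: straight parallel sides 42 mm apart from y = -55 to +34 mm, an 8 mm slot open at -y and reaching to y = +12 mm, round heel at +y. Origin: centre of its underside; it balances within 6 mm of there.
- can: white canister with a black ribbed screw lid (lid fixed), 41 mm diameter, 53 mm high, 0.08 to 0.17 kg, standing on the fork. Origin: centre of its underside, z up along its axis.
- angle_clamp: black right-angle post clamp standing on the fork beside the canister: a block 24 (x) x 34 (y) x 24 mm high with small metal screws on its -x and -y sides (34 x 38 mm with them), 0.04 to 0.09 kg. Origin: centre of the underside of the whole; the block's centre lies at x = +5, y = +2 mm, so it spans x -7 to 17, y -15 to 19 mm. Grip the block across x or y.
- post: bare steel post, 13 mm thick, 100 mm long (along its y), lying on the bin floor along the +x wall; it may stay. Origin: centre of its underside.
- mug: spotted white mug, 82 x 114 x 91 mm, standing upright to the left of the work. Origin: centre of its underside.
- bottle: white bottle with a blue cap, 56 mm diameter, 118 mm high, standing upright near the mug. Origin: centre of its underside.

How it is judged:
On the way, in this order (a step that is already met when the one before it is completed fails the run):
1. canister and clamp both stand or lie in the bin, let go, at rest and clear of the fork, which is still within 30 mm of where it lay (x of can in the frame of bin between -0.112 and 0.112 m and y of can in the frame of bin between -0.122 and 0.122 m and z of can in the frame of bin between -0.005 and 0.045 m and x of angle_clamp in the frame of bin between -0.112 and 0.112 m and y of angle_clamp in the frame of bin between -0.122 and 0.122 m and z of angle_clamp in the frame of bin between -0.005 and 0.045 m and contact force between each of can, angle_clamp and fork below 0.05 N and contact force between each of can, angle_clamp and the fingers below 0.05 N and linear speed of each of can, angle_clamp below 0.05 m/s and distance of fork from where it was at the start of the episode below 0.03 m), for 0.2 s.
2. the fork is held in the gripper, its origin more than 50 mm above the underside of the bin (z of fork in the frame of bin above 0.05 m and contact force between fork and the fingers above 0.5 N), for 0.1 s.
At the end, for the whole second after the job is handed in: The fork lies at rest flat on the tray's floor (origin within 75 mm in x and 100 mm in y of the tray's centre and under 9 mm above the tray's underside, tilted less than 0.1 rad), let go; canister and clamp rest inside the bin (origins within its inner walls and under 45 mm above its underside) (x of fork in the frame of tray between -0.075 and 0.075 m and y of fork in the frame of tray between -0.1 and 0.1 m and z of fork in the frame of tray between -0.005 and 0.009 m and angle between fork's own z axis and vertical below 0.1 rad and linear speed of each of fork, can, angle_clamp below 0.03 m/s and contact force between fork and the fingers below 0.05 N and x of can in the frame of bin between -0.112 and 0.112 m and y of can in the frame of bin between -0.122 and 0.122 m and z of can in the frame of bin between -0.005 and 0.045 m and x of angle_clamp in the frame of bin between -0.112 and 0.112 m and y of angle_clamp in the frame of bin between -0.122 and 0.122 m and z of angle_clamp in the frame of bin between -0.005 and 0.045 m); the robot touches nothing.
It fails at once if fork, canister or clamp dropped: it moves faster than 0.7 m/s (a fall of about 25 mm) while no finger touches it ((linear speed of fork above 0.7 m/s and contact force between fork and the fingers below 0.02 N) or (linear speed of can above 0.7 m/s and contact force between can and the fingers below 0.02 N) or (linear speed of angle_clamp above 0.7 m/s and contact force between angle_clamp and the fingers below 0.02 N)).
It fails at once if mug or bottle knocked over (tilted more than 0.5 rad) (angle between any of mug, bottle's own z axis and vertical above 0.5 rad).
It also fails if it takes over 64 s, if anything falls off the work surface, if the arm or the gripper's body presses on something with over 40 N, if the wrist force passes 120 N, or if a joint passes its speed limit or range.

## Robot

A 6-joint arm with a two-finger parallel gripper is mounted at the origin on a cart in front of the work surface, level with it; the furniture and walls round the work are solid. World frame = base frame: x ahead of the robot, y to its left, z up, the work surface at z = 0. Lengths are in m, angles in rad, forces in N, time in s.
With the tool pointing down it reaches from about 0.35 to 0.775 m from the base axis. Payload 5.5 kg.
Tool frame: the origin (TCP) lies between the finger pads; the fingertips stand 22 mm ahead of it and the grasp point (between the pads) lies 3 mm ahead of it; z points along the fingers, y is the line along which they close (so a half turn about z gives the same grasp; the last joint's range is limited). The gripper opens to 85 mm and grips with 20 to 120 N. Pads are 22 mm wide; open, the fingers measure 114 mm over their backs; the gripper's body (76 mm by 85 mm) begins 54 mm behind the grasp point. The pads swing forward as they close: fully open they stand 13 mm farther back than shut.
Start: joints at [-1.285, 0.313, 0.046, 1.304, 0, 1.431], TCP at [0.238, -0.524, 0.253] pointing down, gripper open.
Joint ranges: [-2.76, 2.76], [-0.86, 1.69], [-1.03, 1.26], [-2.2, 2.34], [-1.47, 1.5], [-3.14, 3.14]. Speed limits (rad/s): [2.57, 2.57, 3.14, 3.14, 3.14, 3.14].

## Interface

Orientations are given as a unit quaternion [w, x, y, z].
In Python, from workcell import env gives the robot as it stands.
- The arm moves only by the tool run_rows, called after "Emit:" as name(argument=value, ...), one argument or row to a line, values as JSON. Schema: {"type":"object","properties":{"motion":{"type":"array","items":{"type":"array","items":{"type":"number"},"minItems":6,"maxItems":6},"minItems":1,"maxItems":8},"finger_gap":{"type":"number"},"force":{"type":"number"},"only":{"type":"string"},"quiet":{"type":"boolean"},"lines":{"type":"string"}},"required":["motion"],"additionalProperties":false}. motion is a list of rows, 1 to 8 of them, each of 6 numbers: dx, dy, dz in units of 25 mm, then a rotation vector rx, ry, rz in units of 0.1 rad; each row is the pose to reach, as a shift and turn from the pose commanded when the call began, along the tool's axes at that moment; what a row does not reach only later rows make up. A row lasts 1/8 s, in which the tool goes at most 0.0625 m and 0.188 rad, less where a joint would pass 70% of its speed; a pose out of reach is approached as far as the arm can. finger_gap is the finger opening in m, set as the call begins (left out keeps the last). The fingers move at their own pace and stop on an object; force is the grip in N (left out, the last holds). Time passes only in rows, so rows that do not move let the fingers close. The tool returns the time, the measured TCP pose, the force, the opening and the grip force at its end. only (a regular expression) keeps the lines of the reply that match it, lines (a string "A,B") keeps lines A to B, and quiet returns only ok. Input that does not fit is refused with a message, and nothing moves.
- env.get_state(): the state, without advancing time (a new reading comes with each control period).
- env.read_camera(name): name is "side" or "top" or "wrist"; returns a dict with "image" (420x560x3 uint8, red, green, blue), "K" (3x3 intrinsics, pixels), "D" ([k1, k2, p1, p2, k3] as OpenCV has them; the pictures are not rectified), "R" (3x3) and "t" (3): a world point X has camera coordinates R X + t. Camera axes: x right, y down, z forward; pixel columns grow to the right and rows downward; lengths in m; the calibration is good to about 2 mm. A picture is of the moment at which its call begins. There is no depth.
- env.hand_in(): hands the job in; it is judged then, once.
The state is a dict: "clock": time; "joint_pos": joint angles; "qvel": joint speeds; "tau": joint torques, N m; "tcp_pos": TCP position; "orientation": TCP orientation; "wrist_force": force on the tool from outside, world axes, zero at the start; "ft_torque": the same for the moment, N m; "finger_gap": finger opening in m; "grip_force": force on a finger pad.
Only numpy, scipy, OpenCV 4.12 (cv2) and the standard library are available. Lean on these libraries where they do the work, as an engineer would, in place of code of your own. Each camera call takes 0.05 s, during which the arm holds its last target. There are 200 camera calls.

## Working session

There is one attempt and no reset: what is moved stays moved. The work goes in short steps, Python scripts to look and compute and a tool call to move; the robot and the scene stay as the last step left them, time stands still between calls to the robot, and variables do not carry over. Pictures are saved under pics/ and viewed, at most 10 in all, crops included, and the job is handed in when it is done.

```bash
ls; mkdir -p pics; python3 - <<'E'
from workcell import env
import cv2
s=env.get_state(); print(s['clock'],s['tcp_pos'],s['orientation'],s['finger_gap'])
for n in('top','side'):
    c=env.read_camera(n); cv2.imwrite(f'pics/{n}0.png',c['image'][:,:,::-1]); print(n,c['K'],c['D'],-c['R'].T@c['t'],c['R'])
E
```

```text
pics
workcell.py
0.0 [ 0.23736953 -0.52319183  0.25240026] [-9.29820292e-04  9.77420956e-01  2.11299328e-01 -6.86190937e-05] 0.0855464940131725
top [[463.35674943   0.         279.48200867]
 [  0.         463.35674943 207.49355837]
 [  0.           0.           1.        ]] [-0.08244449  0.          0.          0.          0.        ] [0.26741102 0.08448476 1.41391341] [[-0.01020918 -0.99974888  0.0199489 ]
 [-0.98367474  0.00645653 -0.17983968]
 [ 0.17966572 -0.02145925 -0.98349363]]
side [[477.47244821   0.         272.69248555]
 [  0.         477.47244821 210.433848  ]
 [  0.           0.           1.        ]] [0.05058125 0.         0.         0.         0.        ] [ 0.4768981  -0.94527966  0.71722375] [[ 0.99901243 -0.04305466 -0.01097539]
 [-0.03258185 -0.54193059 -0.83979144]
 [ 0.03020903  0.83931968 -0.5427982 ]]
```

View pics/top0.png

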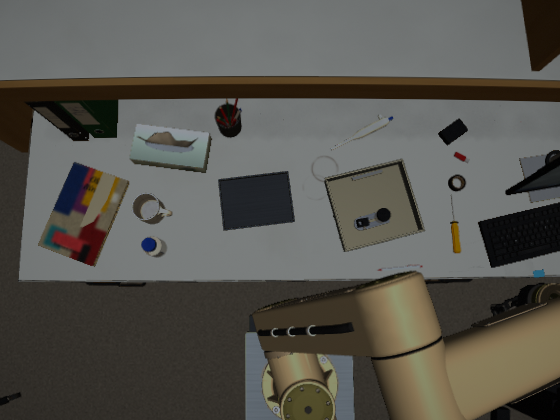

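View pics/side0.png

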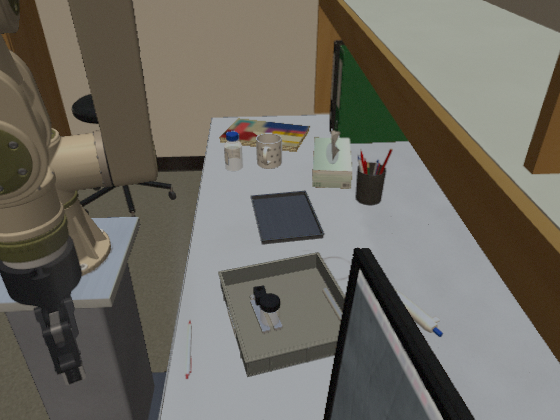

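The top view shows the bin at about (324-424, 160-250), with the lid at (383,214) and the clamp at (362,223). The tray is at (219-294, 172-230), the mug at (150,208) and the bottle at (152,246). In the side view the bin's corners are near (220,270), (322,255), (365,350) and (243,368). Next I'll enlarge both bin regions.

```bash
cat > h.py <<'E'
import cv2,numpy as np
from workcell import env
def ray(c,p):
    u=cv2.undistortPoints(np.array([[p]],float),c['K'],c['D'])[0,0]
    d=c['R'].T@np.array([u[0],u[1],1]); return -c['R'].T@c['t'],d/np.linalg.norm(d)
def onz(c,p,z):
    o,d=ray(c,p); return o+d*(z-o[2])/d[2]
def tri(*cp):
    A=np.zeros((3,3));b=np.zeros(3);L=[]
    for c,p in cp:
        o,d=ray(c,p);M=np.eye(3)-np.outer(d,d);A+=M;b+=M@o;L.append((o,M))
    X=np.linalg.solve(A,b); return X,max(np.linalg.norm(M@(X-o)) for o,M in L)
def proj(c,X):
    return cv2.projectPoints(np.array(X,float).reshape(-1,1,3),cv2.Rodrigues(c['R'])[0],c['t'],c['K'],c['D'])[0][:,0]
def crop(c,x,y,w,h,k):
    return cv2.resize(c['image'][y:y+h,x:x+w,::-1],None,fx=k,fy=k,interpolation=cv2.INTER_CUBIC)
E
python3 - <<'E'
from h import *
t=env.read_camera('top');s=env.read_camera('side')
a=crop(t,315,150,120,110,3.3);b=crop(s,210,240,160,140,2.4755)
h=min(len(a),len(b));im=np.hstack([a[:h],b[:h]]);print(a.shape,b.shape,im.shape);
im=cv2.convertScaleAbs(im,alpha=1.6)
cv2.imwrite('pics/c0.png',im)
E
```

```text
(363, 396, 3) (347, 396, 3) (347, 792, 3)
```

View pics/c0.png

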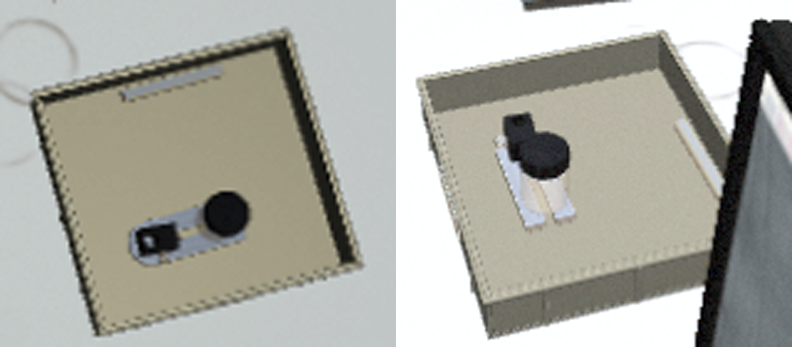

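The fork's heel is at about (130,245) in the left crop and its tines are at about (245,225). The clamp stands at (157,238), the lid at (227,213) and the post at (172,83). In the right crop, the lid is at (546,155), the clamp at (518,123) and the tine ends at (530,225) and (573,215). The bin is turned about 15°.

```bash
python3 - <<'E'
from h import *
np.set_printoptions(precision=4,suppress=True)
t=env.read_camera('top');s=env.read_camera('side')
T=lambda u,v:(315+u/3.3,150+v/3.3)
S=lambda u,v:(210+(u-396)/2.4755,240+v/2.4755)
for n,a,b in(('rimTL',(34,95),(420,78)),('rimTR',(287,30),(661,33)),):
    pass
print('bin corners tri L(+y+x)',tri((t,T(34,95)),(s,S(661,33))),'+y-x',tri((t,T(98,335)),(s,S(420,78))),'-y-x',tri((t,T(363,265)),(s,S(486,302))))
C=np.array([onz(t,T(*p),.045) for p in((34,95),(287,30),(363,265),(98,335))]);print(C,C.mean(0),np.linalg.norm(np.diff(C,axis=0),axis=1))
print('lid',tri((t,T(227,213)),(s,S(546,155))),onz(t,T(227,213),.065))
print('clamp',tri((t,T(157,238)),(s,S(518,123))),onz(t,T(157,238),.036))
print('forkheel',onz(t,T(130,245),.012),'tines',onz(t,T(249,240),.012),onz(t,T(240,210),.012),'side tines',onz(s,S(530,225),.012),onz(s,S(573,215),.012))
D=np.array([onz(t,p,.014) for p in((219,179),(290,172),(294,222),(223,230))]);print('tray',D,D.mean(0))
m=onz(t,(148,207),.09);print('mug',m,'bottle',onz(t,(152,246),.118))
w=env.read_camera('wrist');st=env.get_state()
print('wristcam',-w['R'].T@w['t']-st['tcp_pos'],w['R'],w['K'][0,0])
from scipy.spatial.transform import Rotation as R
q=st['orientation'];M=R.from_quat(np.r_[q[1:],q[0]]).as_matrix();print(M,M.T@(-w['R'].T@w['t']-st['tcp_pos']),w['R']@M)
E
```

```text
bin corners tri L(+y+x) (array([ 0.6072, -0.0865,  0.0411]), np.float64(0.0007176385833595628)) +y-x (array([ 0.3862, -0.1379,  0.0407]), np.float64(0.0024612279677015294)) -y-x (array([ 0.4463, -0.3852,  0.0424]), np.float64(0.001444354092113254))
[[ 0.6055 -0.086   0.045 ]
 [ 0.6676 -0.3268  0.045 ]
 [ 0.4445 -0.3844  0.045 ]
 [ 0.3834 -0.1376  0.045 ]] [ 0.5253 -0.2337  0.045 ] [0.2487 0.2303 0.2543]
lid (array([ 0.4935, -0.2572,  0.0573]), np.float64(0.0017476520292349826)) [ 0.4904 -0.2554  0.065 ]
clamp (array([ 0.473 , -0.1963,  0.037 ]), np.float64(0.0006779805836959191)) [ 0.4725 -0.1966  0.036 ]
forkheel [ 0.4697 -0.1758  0.012 ] tines [ 0.4734 -0.2883  0.012 ] [ 0.502  -0.2813  0.012 ] side tines [ 0.4808 -0.2868  0.012 ] [ 0.5153 -0.2781  0.012 ]
tray [[0.6143 0.2408 0.014 ]
 [0.6355 0.02   0.014 ]
 [0.4778 0.01   0.014 ]
 [0.4547 0.2265 0.014 ]] [0.5456 0.1243 0.014 ]
mug [0.5132 0.4381 0.09  ] bottle [0.3967 0.415  0.118 ]
wristcam [0.0723 0.0311 0.1211] [[ 0.4132 -0.9107  0.0003]
 [-0.8682 -0.3938  0.3019]
 [-0.2748 -0.125  -0.9534]] 378.72909173951456
[[ 0.9107  0.413  -0.0001]
 [ 0.413  -0.9107  0.0004]
 [ 0.0001 -0.0004 -1.    ]] [ 0.0787  0.0015 -0.1211] [[ 0.0001  1.     -0.0006]
 [-0.9533 -0.0001 -0.3019]
 [-0.3019  0.0007  0.9533]]
```

The rows are not in the units I measure in: shifts go in units of 25 mm and turns go in units of 0.1 rad. I convert before sending: 0.345 m is 13.8, -0.16 m is -6.4, -1.396 rad is -13.96.

Emit:
run_rows(
  motion=[
    [1.72,-0.8,0.24,0,0,-1.75],
    [3.44,-1.6,0.48,0,0,-3.5],
    [5.16,-2.4,0.72,0,0,-5.25],
    [6.88,-3.2,1.04,0,0,-7],
    [8.6,-4,1.28,0,0,-8.75],
    [10.32,-4.8,1.6,0,0,-10.5],
    [12.08,-5.6,1.84,0,0,-12.25],
    [13.8,-6.4,2.08,0,0,-13.96],
  ],
  finger_gap=0.085,
)

```text
clock: 1.35
tcp_pos: [0.4866, -0.2342, 0.2013]
orientation: [0.0, 0.611, 0.792, -0.0]
wrist_force: [0.1, -0.0, -0.0]
finger_gap: 0.0853
grip_force: 0.0
```

Emit:
run_rows(
  motion=[
    [0,0,0,0,0,0],
    [0,0,0,0,0,0],
  ],
)

```text
clock: 1.6
tcp_pos: [0.4855, -0.2356, 0.2013]
orientation: [0.0, 0.613, 0.79, -0.0]
wrist_force: [-0.2, 0.2, -0.4]
finger_gap: 0.0851
grip_force: 0.0
```

```bash
python3 - <<'E'
from h import *
w=env.read_camera('wrist');np.save('pics/w1.npy',w,allow_pickle=True)
cv2.imwrite('pics/w1.png',w['image'][:,:,::-1]);print(env.get_state()['joint_pos'])
E
```

```text
[-6.01380339e-01  2.65825249e-01 -1.47012514e-01  1.15781259e+00
 -4.23542586e-04  7.20001327e-01]
```

View pics/w1.png

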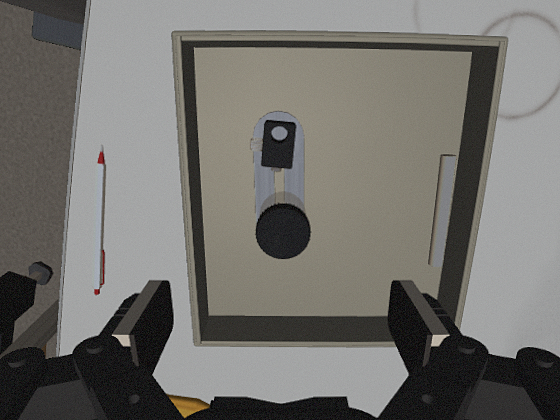

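The wrist view shows the lid as a circle at (283,231) with radius 27. The clamp's block top spans about (263-296, 121-168), with its screw at (255,144). The fork's sides are at u 252-305 and its heel tip is at (278,111). The post is at (443,210). The bin's rim corners are at (173,32), (506,38), (458,348) and (195,346).

```bash
cat > m.py <<'E'
from h import *
np.set_printoptions(precision=4,suppress=True)
def dark(w,roi,th=55):
    x,y,X,Y=roi; g=cv2.cvtColor(w['image'],cv2.COLOR_RGB2GRAY)
    m=np.zeros_like(g); m[y:Y,x:X]=(g[y:Y,x:X]<th)*255
    m=cv2.morphologyEx(m,cv2.MORPH_OPEN,np.ones((5,5)))
    cs=cv2.findContours(m,0,1)[0]
    return [c for c in cs if cv2.contourArea(c)>200]
BC=np.array([.525,-.234]);BY=.25
def tobin(X):
    d=np.array(X)[:2]-BC;c,s=np.cos(BY),np.sin(BY);return np.array([c*d[0]+s*d[1],-s*d[0]+c*d[1]])
E
python3 - <<'E'
from m import *
w=np.load('pics/w1.npy',allow_pickle=True).item()
print(-w['R'].T@w['t'])
C=np.array([onz(w,p,.045) for p in((173,32),(506,38),(458,348),(195,346))]);print('bin',C,C.mean(0),np.linalg.norm(np.diff(C,axis=0),axis=1))
for c in dark(w,(240,100,330,275)):
    (u,v),r=cv2.minEnclosingCircle(c);rc=cv2.minAreaRect(c);print('blob',u,v,r,rc)
    if v<190:
        b=cv2.boxPoints(rc);B=np.array([onz(w,p,.036) for p in b]);print(B,np.linalg.norm(np.diff(B,axis=0),axis=1),B.mean(0),tobin(B.mean(0)))
    else: X=onz(w,(u,v),.065);print(X,tobin(X), onz(w,(u-r,v),.065)-onz(w,(u+r,v),.065))
for p in((252,150),(305,150),(256,200),(305,180),(278,111)): X=onz(w,p,.012);print('fork',p,X,tobin(X))
X=onz(w,(443,210),.017);print('post',tobin(X))
E
```

```text
[ 0.468  -0.1613  0.3225]
bin [[ 0.3878 -0.1408  0.045 ]
 [ 0.6107 -0.0854  0.045 ]
 [ 0.6756 -0.3313  0.045 ]
 [ 0.4484 -0.3853  0.045 ]] [ 0.5306 -0.2357  0.045 ] [0.2297 0.2543 0.2335]
blob 282.5826416015625 230.67750549316406 27.807987213134766 ((282.5, 231.0), (54.0, 53.0), 90.0)
[ 0.4938 -0.2543  0.065 ] [-0.0352 -0.012 ] [-0.0391 -0.01    0.    ]
blob 278.03466796875 143.74752807617188 26.622970581054688 ((277.8424072265625, 143.8123779296875), (31.01340103149414, 46.346839904785156), 4.969740390777588)
[[ 0.467  -0.2175  0.036 ]
 [ 0.4618 -0.1832  0.036 ]
 [ 0.4844 -0.1794  0.036 ]
 [ 0.4904 -0.2137  0.036 ]] [0.0348 0.0229 0.0348] [ 0.4759 -0.1984  0.036 ] [-0.0388  0.0466]
fork (252, 150) [ 0.4572 -0.2114  0.012 ] [-0.0601  0.0387]
fork (305, 150) [ 0.4993 -0.2006  0.012 ] [-0.0166  0.0387]
fork (256, 200) [ 0.4702 -0.252   0.012 ] [-0.0575 -0.0039]
fork (305, 180) [ 0.506  -0.2249  0.012 ] [-0.0161  0.0135]
fork (278, 111) [ 0.4702 -0.176   0.012 ] [-0.0387  0.0698]
post [ 0.1024 -0.0112]
```

Scaled: -0.0206 m is -0.824, 0.0024 m is 0.096.

Emit:
run_rows(
  motion=[
    [-0.4,0.04,1.2,0,0,0],
    [-0.824,0.096,2.4,0,0,0],
    [-0.824,0.096,2.4,0,0,0],
    [-0.824,0.096,2.4,0,0,0],
  ],
)

```text
clock: 2.15
tcp_pos: [0.4928, -0.2556, 0.1423]
orientation: [0.0, 0.614, 0.789, 0.0]
wrist_force: [0.5, -1.7, -0.3]
finger_gap: 0.085
grip_force: 0.0
```

```bash
python3 - <<'E'
from m import *
w=env.read_camera('wrist');np.save('pics/w2.npy',w,allow_pickle=True)
a=np.load('pics/w1.npy',allow_pickle=True).item();s=env.read_camera('side')
cv2.imwrite('pics/w2.png',cv2.convertScaleAbs(crop(w,200,60,180,230,2.6),alpha=1.7))
r={}
for k,im in((1,a),(2,w)):
  for c in dark(im,(240,100,330,275) if k==1 else (215,60,350,300)):
    (u,v),rad=cv2.minEnclosingCircle(c);rc=cv2.minAreaRect(c);print(k,(u,v),rad,rc);r.setdefault(k,[]).append(((u,v),rc[0]))
lid=[r[k][0][0] for k in(1,2)];cl=[r[k][-1][1] for k in(1,2)]
X=tri((a,lid[0]),(w,lid[1]),(s,(210+150/2.4755,240+155/2.4755)));print('lid',X,tri((a,lid[0]),(w,lid[1])),tobin(X[0]))
X=tri((a,cl[0]),(w,cl[1]));print('clamp',X, tri((a,cl[0]),(s,(210+122/2.4755,240+123/2.4755))))
E
```

```text
1 (282.5826416015625, 230.67750549316406) 27.807987213134766 ((282.5, 231.0), (54.0, 53.0), 90.0)
1 (278.03466796875, 143.74752807617188) 26.622970581054688 ((277.8424072265625, 143.8123779296875), (31.01340103149414, 46.346839904785156), 4.969740390777588)
2 (279.4460144042969, 231.958984375) 35.98594284057617 ((279.5, 232.0), (70.0, 69.0), 90.0)
2 (273.5, 121.5) 33.800987243652344 ((273.2620544433594, 121.85517883300781), (40.19401550292969, 58.131839752197266), 4.763641834259033)
lid (array([ 0.4947, -0.257 ,  0.0575]), np.float64(0.00047051885880955094)) (array([ 0.4933, -0.2526,  0.0695]), np.float64(4.595003914840699e-05)) [-0.035  -0.0148]
clamp (array([ 0.476 , -0.1996,  0.0255]), np.float64(0.00012766357646731125)) (array([ 0.4747, -0.1979,  0.0386]), np.float64(0.0010435566835613412))
```

View pics/w2.png

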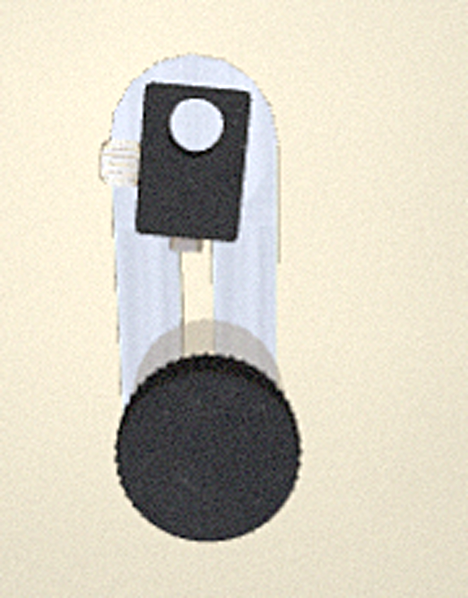

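The crop shows the lid at (208,448), close to centred between the fingers. The clamp's block is at (193,162), with its -x knob at (118,162) and its -y bolt at (187,244). The lid height comes out at 58-70 mm, which agrees with 65 mm. I'll take the canister first.

Emit:
run_rows(
  motion=[
    [0.04,0.04,2,0,0,0],
    [0.04,0.04,3.4,0,0,0],
    [0.04,0.04,3.84,0,0,0],
    [0.04,0.04,3.84,0,0,0],
  ],
)

```text
clock: 2.75
tcp_pos: [0.494, -0.2537, 0.0459]
orientation: [0.0, 0.613, 0.79, -0.0]
wrist_force: [0.3, 0.4, -0.1]
finger_gap: 0.0851
grip_force: 0.0
```

Emit:
run_rows(
  motion=[
    [0,0,0,0,0,0],
    [0,0,0,0,0,0],
    [0,0,0,0,0,0],
    [0,0,0,0,0,0],
    [0,0,0,0,0,0],
  ],
  finger_gap=0.0,
  force=35,
)

```text
clock: 3.38
tcp_pos: [0.4943, -0.2541, 0.0465]
orientation: [0.001, 0.613, 0.79, -0.0]
wrist_force: [-2.0, 0.4, 6.5]
finger_gap: 0.0383
grip_force: 34.5
```

Emit:
run_rows(
  motion=[
    [0,0,-0.6,0,0,0],
    [0,0,-1.2,0,0,0],
    [-0.32,0.8,-1.2,0,0,0],
    [-0.8,2,-1.2,0,0,0],
    [-1.2,3,-1.2,0,0,0],
    [-1.2,3,-0.8,0,0,0],
    [-1.2,3,-0.2,0,0,0],
    [-1.2,3,0.12,0,0,0],
  ],
)

```text
clock: 4.38
tcp_pos: [0.5719, -0.2632, 0.0405]
orientation: [-0.002, 0.613, 0.79, -0.0]
wrist_force: [0.1, -0.0, -1.4]
finger_gap: 0.0389
grip_force: 35.5
```

Emit:
run_rows(
  motion=[
    [0,0,0,0,0,0],
    [0,0,0.08,0,0,0],
    [0,0,0.16,0,0,0],
    [0,0,0.16,0,0,0],
  ],
)

```text
clock: 4.88
tcp_pos: [0.5741, -0.2643, 0.0387]
orientation: [0.0, 0.613, 0.79, -0.0]
wrist_force: [-0.3, -0.7, 0.2]
finger_gap: 0.0388
grip_force: 35.5
```

Scaled: -0.06 m is -2.4, -0.1 m is -4.

Emit:
run_rows(
  motion=[
    [0,0,0,0,0,0],
    [0,0,0,0,0,0],
    [0,0,0,0,0,0],
    [0,0,-0.8,0,0,0],
    [0,0,-2.4,0,0,0],
    [0,0,-4,0,0,0],
  ],
  finger_gap=0.06,
)

```text
clock: 5.62
tcp_pos: [0.5736, -0.2639, 0.1391]
orientation: [-0.0, 0.613, 0.79, -0.0]
wrist_force: [0.9, -0.7, -0.1]
finger_gap: 0.0598
grip_force: 0.0
```

Emit:
run_rows(
  motion=[
    [1.2,-1.2,0,0,0,0],
    [2.4,-2.4,0,0,0,0.5],
    [3.52,-3.16,0,0,0,0.9],
    [3.52,-3.16,0,0,0,0.9],
    [3.52,-3.16,0,0,0,0.9],
  ],
)

```text
clock: 6.25
tcp_pos: [0.4763, -0.1989, 0.1388]
orientation: [0.001, 0.648, 0.762, 0.0]
wrist_force: [1.0, -0.6, 0.7]
finger_gap: 0.0596
grip_force: 0.0
```

```bash
python3 - <<'E'
from m import *
w=env.read_camera('wrist');np.save('pics/w3.npy',w,allow_pickle=True)
s=env.read_camera('side')
x=cv2.convertScaleAbs(crop(w,150,60,300,300,1.33),alpha=1.6);y=cv2.convertScaleAbs(crop(s,210,240,150,150,2.66),alpha=1.6)
cv2.imwrite('pics/w3.png',np.hstack([x,y]))
for c in dark(w,(180,60,400,300)):
    print(cv2.minAreaRect(c), [onz(w,p,.036) for p in cv2.boxPoints(cv2.minAreaRect(c))])
E
```

```text
((363.0, 285.0), (28.0, 18.0), 90.0) [array([ 0.5319, -0.2263,  0.036 ]), array([ 0.5436, -0.2245,  0.036 ]), array([ 0.5487, -0.245 ,  0.036 ]), array([ 0.5365, -0.2468,  0.036 ])]
((198.0, 285.0), (28.0, 18.0), 90.0) [array([ 0.4249, -0.2437,  0.036 ]), array([ 0.4366, -0.2417,  0.036 ]), array([ 0.4387, -0.2626,  0.036 ]), array([ 0.4266, -0.2646,  0.036 ])]
((185.5, 248.0), (54.0, 11.0), 90.0) [array([ 0.4163, -0.2099,  0.036 ]), array([ 0.4232, -0.2087,  0.036 ]), array([ 0.4264, -0.2464,  0.036 ]), array([ 0.4192, -0.2476,  0.036 ])]
((276.5, 214.5), (57.0, 37.0), 90.0) [array([ 0.4615, -0.1797,  0.036 ]), array([ 0.4837, -0.1761,  0.036 ]), array([ 0.4901, -0.2129,  0.036 ]), array([ 0.4668, -0.2167,  0.036 ])]
```

View pics/w3.png

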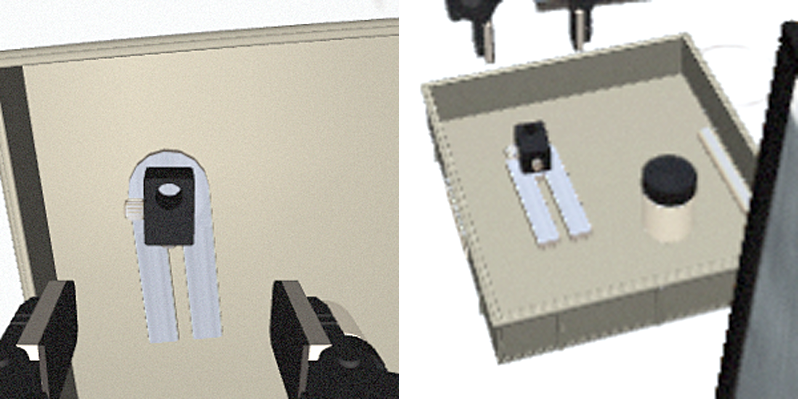

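The canister stands on the bin floor, clear of the fork. The clamp is now aligned with the tool. Its knob and block together span u 244-297, so they centre about 5 mm to the tool's -y side. I'll descend with that offset.

Scaled: -0.005 m is -0.2, 0.101 m is 4.04.

Emit:
run_rows(
  motion=[
    [0,-0.2,2,0,0,0],
    [0,-0.2,3.4,0,0,0],
    [0,-0.2,4,0,0,0],
    [0,-0.2,4.04,0,0,0],
    [0,-0.2,4.04,0,0,0],
  ],
)

```text
clock: 6.98
tcp_pos: [0.4717, -0.2, 0.0384]
orientation: [0.001, 0.648, 0.762, 0.0]
wrist_force: [-0.0, -0.2, -0.2]
finger_gap: 0.06
grip_force: 0.0
```

Emit:
run_rows(
  motion=[
    [0,0,0,0,0,0],
    [0,0,0,0,0,0],
    [0,0,0,0,0,0],
    [0,0,0,0,0,0],
  ],
  finger_gap=0.0,
  force=25,
)

```text
clock: 7.48
tcp_pos: [0.4714, -0.1997, 0.0384]
orientation: [0.001, 0.648, 0.762, 0.0]
wrist_force: [-0.4, 0.9, 6.6]
finger_gap: 0.0236
grip_force: 25.8
```

Scaled: 0.08 m is 3.2, 0.007 m is 0.28.

Emit:
run_rows(
  motion=[
    [0,0,-0.48,0,0,0],
    [0,0,-1,0,0,0],
    [0.08,1,-1.12,0,0,0],
    [0.2,2.2,-1.12,0,0,0],
    [0.28,3.2,-1.12,0,0,0],
    [0.28,3.2,-0.72,0,0,0],
    [0.28,3.2,-0.16,0,0,0],
    [0.28,3.2,0.12,0,0,0],
  ],
)

```text
clock: 8.48
tcp_pos: [0.5464, -0.1791, 0.0327]
orientation: [-0.002, 0.648, 0.761, -0.001]
wrist_force: [-1.7, 0.4, 0.4]
finger_gap: 0.0231
grip_force: 24.9
```

Emit:
run_rows(
  motion=[
    [0,0,0,0,0,0],
    [0,0,0.08,0,0,0],
    [0,0,0.16,0,0,0],
    [0,0,0.16,0,0,0],
  ],
)

```text
clock: 8.98
tcp_pos: [0.5486, -0.1796, 0.0305]
orientation: [0.0, 0.648, 0.762, 0.0]
wrist_force: [0.0, 0.1, 0.1]
finger_gap: 0.0235
grip_force: 25.0
```

Scaled: -0.11 m is -4.4, -0.06 m is -2.4.

Emit:
run_rows(
  motion=[
    [0,0,0,0,0,0],
    [0,0,0,0,0,0],
    [0,0,0,0,0,0],
    [0,0,-0.8,0,0,0],
    [0,0,-2.4,0,0,0],
    [0,0,-4.4,0,0,0],
  ],
  finger_gap=0.054,
)

```text
clock: 9.72
tcp_pos: [0.5475, -0.1791, 0.1404]
orientation: [-0.001, 0.648, 0.762, -0.0]
wrist_force: [0.5, -0.4, -0.7]
finger_gap: 0.0541
grip_force: 0.0
```

Emit:
run_rows(
  motion=[
    [-1.2,-1.2,0,0,0,0],
    [-2.2,-2.2,0,0,0,-0.5],
    [-2.2,-2.72,0,0,0,-0.8],
    [-2.2,-2.72,0,0,0,-0.8],
    [-2.2,-2.72,0,0,0,-0.8],
  ],
)

```text
clock: 10.35
tcp_pos: [0.4906, -0.2446, 0.1404]
orientation: [0.0, 0.617, 0.787, 0.0]
wrist_force: [0.3, 0.5, 0.3]
finger_gap: 0.0541
grip_force: 0.0
```

```bash
python3 - <<'E'
from m import *
w=env.read_camera('wrist');np.save('pics/w4.npy',w,allow_pickle=True)
t=env.read_camera('top')
x=cv2.convertScaleAbs(crop(w,150,40,300,300,1.8),alpha=1.6)
cv2.imwrite('pics/w4.png',x)
E
```

```text
(no output)
```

View pics/w4.png

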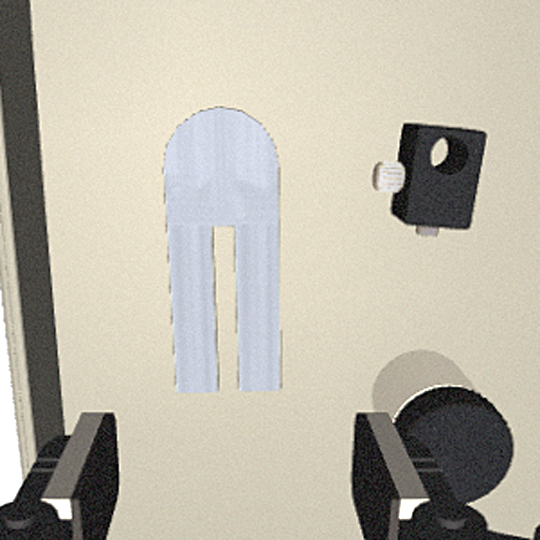

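Both parts stand clear of the fork, with the clamp at (440,178) and the lid at (455,445). The fork's heel tip is at (220,107), its tine ends are at (177-281, 390), and its sides are at u 166 and 280.

```bash
python3 - <<'E'
from m import *
w=np.load('pics/w4.npy',allow_pickle=True).item();a=np.load('pics/w3.npy',allow_pickle=True).item();b=np.load('pics/w1.npy',allow_pickle=True).item()
def fork(w):
    i=w['image'].astype(int);m=((i[:,:,2]>i[:,:,0]+3)&(i[:,:,2]>90)).astype(np.uint8)*255;m[:,:195]=0;m[:,340:]=0
    m=cv2.morphologyEx(m,cv2.MORPH_OPEN,np.ones((3,3)));m=cv2.morphologyEx(m,cv2.MORPH_CLOSE,np.ones((5,5)))
    return max(cv2.findContours(m,0,1)[0],key=cv2.contourArea)
c=fork(w);P=np.array([onz(w,p,.012)[:2] for p in c[:,0]],np.float32)
rc=cv2.minAreaRect(P);B=cv2.boxPoints(rc);print(rc,B,[tobin(x) for x in B])
# heights
T=lambda u,v:(150+u/1.8,40+v/1.8)
c3=fork(a);print(c[:,0,1].argmin(),c[c[:,0,1].argmin()],c3[c3[:,0,1].argmin()],c3[c3[:,0,1].argmax()])
print('tine mid',tri((w,T(229,390)),(a,(150+186/1.33,60+339/1.33))),'heel',tri((w,T(220,107)),(b,(278,111))),tri((w,T(220,107)),(a,(150+169/1.33,60+150/1.33))))
print(env.get_state()['tcp_pos'])
E
```

```text
((0.4839426279067993, -0.228743776679039), (0.04117004573345184, 0.10868484526872635), 14.879751205444336) [[ 0.4501 -0.1815]
 [ 0.478  -0.2865]
 [ 0.5178 -0.276 ]
 [ 0.4899 -0.1709]] [array([-0.0596,  0.0694]), array([-0.0585, -0.0393]), array([-0.0174, -0.0389]), array([-0.0184,  0.0698])]
0 [[269 100]] [[272 174]] [[296 314]]
tine mid (array([ 0.499 , -0.2801,  0.0135]), np.float64(2.249512453380704e-05)) heel (array([ 0.4703, -0.1759,  0.0131]), np.float64(8.503033229507053e-05)) (array([ 0.4713, -0.1757,  0.009 ]), np.float64(0.001077461803196892))
[ 0.4907 -0.2444  0.1403]
```

Scaled: 0.0207 m is 0.828, -0.0029 m is -0.116, -0.019 rad is -0.19.

Emit:
run_rows(
  motion=[
    [0.828,-0.116,1.6,0,0,-0.19],
    [0.828,-0.116,3.4,0,0,-0.19],
    [0.828,-0.116,4.2,0,0,-0.19],
    [0.828,-0.116,4.36,0,0,-0.19],
    [0.828,-0.116,4.36,0,0,-0.19],
  ],
  finger_gap=0.056,
)

```text
clock: 11.08
tcp_pos: [0.483, -0.2253, 0.0317]
orientation: [0.0, 0.609, 0.793, -0.0]
wrist_force: [-0.4, 0.3, -0.2]
finger_gap: 0.0557
grip_force: 0.0
```

Emit:
run_rows(
  motion=[
    [0,0,0.04,0,0,0],
    [0,0,0.08,0,0,0],
    [0,0,0.12,0,0,0],
    [0,0,0.12,0,0,0],
  ],
)

```text
clock: 11.58
tcp_pos: [0.4823, -0.2254, 0.0284]
orientation: [0.0, 0.61, 0.793, -0.0]
wrist_force: [0.2, -0.6, 0.0]
finger_gap: 0.0564
grip_force: 0.0
```

```bash
python3 - <<'E'
from m import *
w=env.read_camera('side')
cv2.imwrite('pics/s5.png',cv2.convertScaleAbs(crop(w,210,240,150,150,3.5),alpha=1.6))
E
```

```text
(no output)
```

Scaled: 0.0015 m is 0.06, 0.001 m is 0.04.

Emit:
run_rows(
  motion=[
    [0,0,0.04,0,0,0],
    [0,0,0.06,0,0,0],
    [0,0,0.06,0,0,0],
  ],
)

```text
clock: 12.0
tcp_pos: [0.4823, -0.2252, 0.0267]
orientation: [-0.0, 0.609, 0.793, -0.0]
wrist_force: [0.4, 0.5, -0.0]
finger_gap: 0.056
grip_force: 0.0
```

Emit:
run_rows(
  motion=[
    [0,0,0.04,0,0,0],
    [0,0,0.06,0,0,0],
    [0,0,0.06,0,0,0],
  ],
)

```text
clock: 12.38
tcp_pos: [0.4823, -0.2252, 0.0252]
orientation: [-0.0, 0.609, 0.793, -0.0]
wrist_force: [-0.8, -0.1, -0.5]
finger_gap: 0.0562
grip_force: 0.0
```

Scaled: -0.001 m is -0.04.

Emit:
run_rows(
  motion=[
    [0,0,-0.04,0,0,0],
    [0,0,-0.04,0,0,0],
    [0,0,-0.04,0,0,0],
    [0,0,-0.04,0,0,0],
    [0,0,-0.04,0,0,0],
  ],
  finger_gap=0.0,
  force=60,
)

```text
clock: 13.0
tcp_pos: [0.4825, -0.2254, 0.0266]
orientation: [0.0, 0.609, 0.793, -0.0]
wrist_force: [0.4, 0.8, 4.5]
finger_gap: 0.04
grip_force: 61.1
```

Emit:
run_rows(
  motion=[
    [0,0,-0.12,0,0,0],
    [0,0,-0.32,0,0,0],
    [0,0,-0.6,0,0,0],
    [0,0,-0.6,0,0,0],
  ],
)

```text
clock: 13.5
tcp_pos: [0.4828, -0.2256, 0.042]
orientation: [0.001, 0.609, 0.793, 0.0]
wrist_force: [-0.4, 0.3, -1.2]
finger_gap: 0.0397
grip_force: 60.6
```

Scaled: -0.108 m is -4.32, -0.05 m is -2.

Emit:
run_rows(
  motion=[
    [0,0,-0.8,0,0,0],
    [0,0,-2,0,0,0],
    [0,0,-3.2,0,0,0],
    [0,0,-4.32,0,0,0],
    [0,0,-4.32,0,0,0],
  ],
)

```text
clock: 14.12
tcp_pos: [0.4838, -0.2262, 0.1514]
orientation: [0.002, 0.609, 0.793, 0.0]
wrist_force: [1.4, 0.1, -1.9]
finger_gap: 0.0399
grip_force: 60.8
```

Emit:
run_rows(
  motion=[
    [0.8,0.4,0,0,0,0.1],
    [2.4,1.12,0,0,0,0.3],
    [4.4,2.04,0,0,0,0.55],
    [6.4,2.96,0,0,0,0.8],
    [8.4,3.88,0,0,0,1.1],
    [10.4,4.8,0,0,0,1.4],
    [12.2,5.64,0,0,0,1.6],
    [13.1,6.068,0,0,0,1.7],
  ],
)

```text
clock: 15.12
tcp_pos: [0.544, 0.1327, 0.1474]
orientation: [-0.001, 0.674, 0.739, -0.001]
wrist_force: [-0.3, 0.3, -1.5]
finger_gap: 0.0399
grip_force: 60.8
```

Emit:
run_rows(
  motion=[
    [0,0,0,0,0,0],
    [0,0,0,0,0,0],
    [0,0,0,0,0,0],
  ],
)

```text
clock: 15.5
tcp_pos: [0.5444, 0.1291, 0.1488]
orientation: [-0.0, 0.675, 0.738, -0.0]
wrist_force: [-0.1, 0.0, -1.1]
finger_gap: 0.0397
grip_force: 60.8
```

```bash
python3 - <<'E'
from m import *
w=env.read_camera('wrist');np.save('pics/w6.npy',w,allow_pickle=True);s=env.read_camera('side')
cv2.imwrite('pics/w6.png',np.hstack([cv2.convertScaleAbs(crop(w,0,0,560,420,.95),alpha=1.5),cv2.convertScaleAbs(crop(s,235,120,100,152,2.625),alpha=1.5)[:399]]))
print(w['R'],-w['R'].T@w['t'])
E
```

```text
[[ 0.9961  0.0885  0.0005]
 [ 0.0842 -0.949   0.3037]
 [ 0.0273 -0.3025 -0.9528]] [0.5394 0.2055 0.27  ]
```

View pics/w6.png

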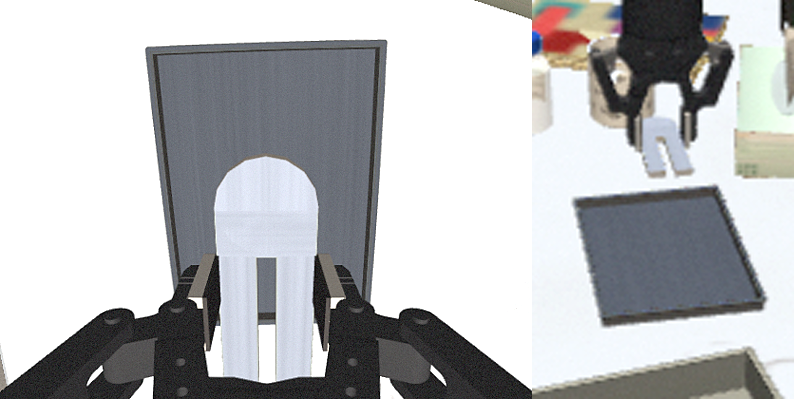

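The fork is held level and centred in the fingers. The tray's far rim corners are at (147,47) and (387,40) in the wrist half, and its rim corners in the side half are at (575,200), (718,187), (604,323) and (765,300). I'll check the tray's place and the fork's level.

```bash
python3 - <<'E'
from m import *
w=np.load('pics/w6.npy',allow_pickle=True).item();s=env.read_camera('side');t=env.read_camera('top')
S=lambda u,v:(235+(u-532)/2.625,120+v/2.625);W=lambda u,v:(u/.95,v/.95)
print('+y-x',tri((w,W(147,47)),(s,S(575,199))),onz(w,W(147,47),.014));print('+y+x',tri((w,W(387,40)),(s,S(718,187))),onz(w,W(387,40),.014))
C=np.array([onz(s,S(*p),.014) for p in((575,199),(718,187),(765,299),(603,319))]);print(C,C.mean(0))
print('-y',tri((t,(294,222)),(s,S(603,319))),tri((t,(290,172)),(s,S(765,299))))
# tine ends by side+wrist at heights
print(onz(w,W(238,380),.134),onz(s,S(655,175),.134),onz(s,S(683,172),.134))
print('heel',onz(w,W(266,156),.134))
E
```

```text
+y-x (array([0.4581, 0.2249, 0.0128]), np.float64(0.00062585911198294)) [0.4578 0.2249 0.014 ]
+y+x (array([0.6172, 0.2439, 0.0109]), np.float64(0.0005282211702959235)) [0.6168 0.2435 0.014 ]
[[0.4587 0.2225 0.014 ]
 [0.6161 0.2384 0.014 ]
 [0.6396 0.0258 0.014 ]
 [0.4838 0.0026 0.014 ]] [0.5495 0.1223 0.014 ]
-y (array([0.4813, 0.0099, 0.008 ]), np.float64(0.0025749444661985654)) (array([0.6367, 0.0202, 0.0175]), np.float64(0.0020565799473013873))
[0.5377 0.0712 0.134 ] [0.5362 0.0618 0.134 ] [0.5626 0.0657 0.134 ]
heel [0.5416 0.1803 0.134 ]
```

Scaled: 0.119 m is 4.76, 0.116 m is 4.64.

Emit:
run_rows(
  motion=[
    [0,0.08,1.6,0,0,0],
    [0,0.08,3.2,0,0,0],
    [0,0.08,4.2,0,0,0],
    [0,0.08,4.64,0,0,0],
    [0,0.08,4.76,0,0,0],
    [0,0.08,4.76,0,0,0],
  ],
)

```text
clock: 16.45
tcp_pos: [0.5476, 0.1304, 0.0312]
orientation: [0.001, 0.675, 0.738, 0.001]
wrist_force: [0.2, -0.0, -1.0]
finger_gap: 0.0401
grip_force: 60.8
```

Emit:
run_rows(
  motion=[
    [0,0,0.04,0,0,0],
    [0,0,0.08,0,0,0],
    [0,0,0.12,0,0,0],
    [0,0,0.12,0,0,0],
  ],
)

```text
clock: 16.95
tcp_pos: [0.5467, 0.1304, 0.0273]
orientation: [0.0, 0.675, 0.738, -0.0]
wrist_force: [-0.4, 0.3, -0.6]
finger_gap: 0.0399
grip_force: 60.8
```

Scaled: 0.0014 m is 0.056, 0.0007 m is 0.028.

Emit:
run_rows(
  motion=[
    [0,0,0.028,0,0,0],
    [0,0,0.056,0,0,0],
    [0,0,0.056,0,0,0],
  ],
)

```text
clock: 17.32
tcp_pos: [0.5467, 0.1304, 0.0257]
orientation: [-0.0, 0.675, 0.738, -0.0]
wrist_force: [-0.2, 0.5, -1.7]
finger_gap: 0.04
grip_force: 60.8
```

Emit:
run_rows(
  motion=[
    [0,0,0.02,0,0,0],
    [0,0,0.032,0,0,0],
    [0,0,0.032,0,0,0],
  ],
)

```text
clock: 17.7
tcp_pos: [0.5468, 0.1304, 0.0256]
orientation: [0.0, 0.675, 0.738, 0.0]
wrist_force: [-2.0, -0.9, 5.4]
finger_gap: 0.0395
grip_force: 61.5
```

Contact shows at z 0.0256, as predicted (5.4 N). Now I'll release and retreat.

Emit:
run_rows(
  motion=[
    [0,0,0,0,0,0],
    [0,0,0,0,0,0],
    [0,0,0,0,0,0],
    [0,0,-0.8,0,0,0],
    [0,0,-2.4,0,0,0],
    [0,0,-4.4,0,0,0],
    [0,0,-6,0,0,0],
    [0,0,-6,0,0,0],
  ],
  finger_gap=0.06,
)

```text
clock: 18.7
tcp_pos: [0.5492, 0.1306, 0.1789]
orientation: [0.003, 0.675, 0.738, 0.003]
wrist_force: [0.9, -0.7, -0.7]
finger_gap: 0.0601
grip_force: 0.0
```

Emit:
run_rows(
  motion=[
    [-1.2,0,-0.4,0,0,0],
    [-2.4,0,-0.4,0,0,0],
    [-2.4,0,-0.4,0,0,0],
    [-2.4,0,-0.4,0,0,0],
  ],
)

```text
clock: 19.2
tcp_pos: [0.5516, 0.0709, 0.1841]
orientation: [-0.001, 0.675, 0.738, -0.0]
wrist_force: [0.1, 0.6, -0.3]
finger_gap: 0.0602
grip_force: 0.0
```

```bash
python3 - <<'E'
from m import *
w=env.read_camera('wrist');s=env.read_camera('side')
cv2.imwrite('pics/w7.png',np.hstack([cv2.convertScaleAbs(crop(w,60,0,450,420,.85),alpha=1.5),cv2.convertScaleAbs(crop(s,205,170,185,210,1.7),alpha=1.5)]))
E
```

View pics/w7.png

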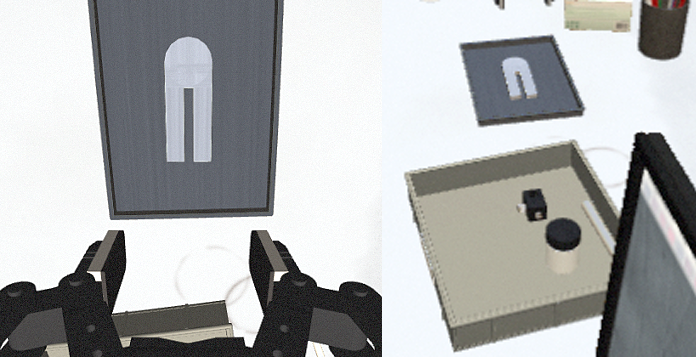

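The fork lies flat in the middle of the tray at (188,100). The canister (563,245) and the clamp (535,205) stand in the bin, and the gripper is clear of everything.

```bash
python3 -c "
from workcell import env
print(env.hand_in())"
```

```text
the job is handed in; nothing more can be done
None
```

The job is handed in at about 19 s: the last pictures show the fork lying flat in the tray and the canister and clamp standing in the bin; no verdict was printed.

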